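Load a metal sample under the spring hold-down of a spark spectrometer

TASK

Load the metal sample for a spark test: with one fingertip hold the red paddle pressed down so that the spring-closed hold-down flap stays open, and with the other fingertip push the dark sample block along the steel plate, under the open flap, until it is centred over the spark hole. Then draw the fingers back and let the flap close so that its brass pin rests on the sample. Only push the sample, never pick it up or tip it, and leave everything else on the bench where it is.

Things in the scene. Friction and masses are not known exactly. Their poses are not given: they have to be found in the camera images.
- spark_hole (a point): The spark hole, 14 mm across with a copper ring, flush in the top of the steel spark plate. The point is its centre on the plate's top, 90 mm above the bench. Its axes are the machine's: x the push direction, roughly away from the robot; y towards the orange housing; z up. Positions said to be 'from the hole' are along these axes. The machine is fixed, but its place and yaw differ each time.
- spectrometer: The orange bench spectrometer with its spark stand. Origin on the bench straight below the spark hole, same axes as the hole. The flat plate reaches from x -160 to +70 and y -95 to +120 mm from the hole. The orange housing is a wall 320 mm high from y +245 mm on, x -190 to +270.
- hinge_rod (a point): Point on the flap's hinge rod beside the hole. The rod runs along x at y +38 mm from the hole, 31 mm above the plate, between two fixed posts 16 mm wide (y) and 40 mm high at x -133 and +26 mm from the hole. The flap lies on its -y side, the paddle on its +y side: one rigid seesaw.
- flap_angle (a joint): Angle in rad of the sprung hold-down flap with its paddle: 0 closed with nothing under it, about 0.42 level with the pin on the sample, 0.80 fully open at the stop. A spring closes it; pressing the paddle's middle takes about 1 N at first and 8 N at the stop. Closed it blocks the sample; from 0.55 on the sample passes freely under it.
- pin_tip (a point): Tip of the flap's brass contact pin, above the hole: 9 mm above the plate when closed, 24 mm on the sample, 38 mm at the stop. The flap is a steel plate 34 mm wide (x -17 to +17 mm from the hole) that reaches from the rod to y -18 mm; closed, less than 22 mm is free under it over the sample's path; fully open its outer edge is 52 mm above the plate.
- paddle_top (a point): Middle of the top face of the red paddle, pressed down to open the flap; 105 mm long (x -125 to -20 mm from the hole), 28 mm wide. It can be pressed anywhere along its length and a fingertip can slide along it. This point is 36 mm above the plate at y +75 mm when closed, 14 mm at y +71 at joint 0.62, 8 mm at y +68 at the stop (face then slopes 0.38 rad down away from the rod).
- sample_center (a point): Centre of the dark cast-iron sample block: 44 mm long (its x, the push direction), 36 mm wide, 24 mm high, about 0.27 kg (varies). It starts on the spark plate on the robot's side of the flap, 56 to 82 mm short of the hole and in line with it to about 4 mm, turned by up to 0.12 rad. This point lies 12 mm above the plate.
- sample: The same sample block; origin at the centre of its underside, z up. It slides on its flat ground face and stops where the push stops; a push off its middle turns it and carries it sideways: pushed to the right of its middle it turns and drifts to the left, and the reverse.
- flap: The seesaw of steel flap, hub tube and red-topped paddle, moving as one with joint flap_angle. Origin on the hinge rod, level with the spark hole in x.
- disc: Bystander: round tested steel sample, 36 mm across and 14 mm high, standing on the far right corner of the spark plate. Origin at its underside.
- standard: Bystander on the bench: steel reference cylinder with a green band, 40 mm across and 35 mm high. Origin at its underside.
- raw_block: Bystander on the bench: uncut iron block 50 x 32 x 40 mm. Origin at its underside.
- solvent: Bystander on the bench: clear bottle with a red cap, 64 mm across and 170 mm high. Origin at its underside.
- brush: Bystander on the bench: a brush lying down.

How it is judged:
By the outcome, as a careful person would: the job done as asked, in the order asked, and still so for the second after the job is handed in, with the robot touching nothing.
It also fails if it takes over 48 s, if anything falls off the work surface, if the arm or the gripper's body presses on something with over 40 N, if the wrist force passes 120 N, or if a joint passes its speed limit or range.

ROBOT

A 6-joint arm with a two-finger parallel gripper is mounted at the origin on the work surface. World frame = base frame: x ahead of the robot, y to its left, z up, the work surface at z = 0. Lengths are in mm, angles in rad, forces in N, time in s.
With the tool pointing down it reaches from about 325 to 775 mm from the base axis. Payload 5.5 kg.
Tool frame: the origin (TCP) lies midway between the tips of the shut fingers; the grasp point (between the pads) lies 19 mm behind it (hold_point_z is the distance from the TCP to the grasp point, in mm); z points along the fingers, y is the line along which they close (so a half turn about z gives the same grasp; the last joint's range is limited). The gripper opens to 88 mm and grips with 3 to 60 N. Pads are 20 mm wide; open, the fingers measure 115 mm over their backs; the gripper's body (75 mm by 178 mm) begins 61 mm behind the grasp point.
Start: joints at [1.053, 0.091, 1.231, -0, 1.82, -0.057], TCP at [266.805, 537.43, 222.631] pointing down, gripper open.
Joint ranges: [-2.87, 2.87], [-0.86, 2.18], [0.17, 2.46], [-1.51, 4.65], [0.06, 2.69], [-2.65, 2.65]. Speed limits (rad/s): [2.57, 2.57, 3.01, 3.14, 3.14, 3.14].

INTERFACE

Orientations are given as a unit quaternion [w, x, y, z].
In Python, from bench import * gives the robot as it stands. The module is installed in compiled form; this text tells all that it offers.
- The arm moves only by the tool servo_tool, never from a script. Its arguments are lists of equal length, an entry for each row: "offset": the shift along the world's x, y, z in cm, a list of three; "rotation": the turn, a rotation vector about the world's x, y, z in degrees, a list of three; "grip": the opening, from 0 (shut) to 1 (fully open). A call has 1 to 8 rows; each row is the pose to reach, as a shift and turn from the pose commanded when the call began; what a row does not reach only later rows make up. A row lasts 1/8 s, in which the tool goes at most 62.5 mm and 10.7 degrees, less where a joint would pass 70% of its speed; a pose out of reach is approached as far as the arm can. A call with a gripper value outside its range is refused whole. The fingers move at their own pace and stop on an object; "squeeze" is the grip in N (left out, the last holds). Time passes only in rows, so rows that repeat a pose let the fingers close. It gives the time, the measured TCP pose, the force, the opening and the grip force at its end, in the units of the state.
- get_state(): the state, without advancing time (a new reading comes with each control period).
- capture(name): name is "scene" or "top"; returns a dict with "frame" (400x640x3 uint8, red, green, blue), "z_map" (400x640 float32, mm along the optical axis (not along the pixel's ray), 0 where there is no reading), "fx", "fy", "cx", "cy" (pixels), "D" ([k1, k2, p1, p2, k3] as OpenCV has them; the pictures are not rectified), "cam_to_world" (4x4, takes a point from camera to world coordinates). Camera axes: x right, y down, z forward; pixel columns grow to the right and rows downward; lengths in mm; the calibration is good to about 2 mm. A picture is of the moment at which its call begins.
- close_job(): hands the job in; it is judged then, once.
Trained networks look in the newest picture that a camera, given by its name, has taken for a name from the list of things; names that differ only in an ending like _2 or _b are one class to them, and where a whole thing is asked for, a point or a joint stands for the part that bears it (a point fixed in the world has none). Each returns a list of dicts, best first, with "score" (0 to 1); they miss things now and then, are a little off and sometimes report something else, mostly with a low value. They report only what shows in the picture. A call takes as long as a camera call.
- spot_in(camera, target): "position" ([column, row] in pixels, amid what is visible of it).
- regions_of(camera, target): "mask" (400x640 bool, what is visible of it) and "position" ([column, row] in pixels, amid what is visible of it).
The state is a dict: "time": time; "joints": joint angles; "joint_vel": joint speeds; "joint_torque": joint torques, N m; "tool_pos": TCP position; "eef_rot": TCP orientation; "wrist_force": force on the tool from outside, world axes, zero at the start; "ft_torque": the same for the moment, N m; "opening": opening from 0.0 (shut) to 1.0 (fully open); "finger_force": force on a finger pad.
Only numpy, scipy, OpenCV 4.12 (cv2) and the standard library are available. Lean on these libraries where they do the work, as an engineer would, in place of code of your own. Each camera call takes 0.05 s, during which the arm holds its last target. There are 200 camera calls.

## Working session

There is one attempt and no reset: what is moved stays moved. The work goes in short steps, Python scripts to look and compute and a tool call to move; the robot and the scene stay as the last step left them, time stands still between calls to the robot, and variables do not carry over. Pictures are saved under pics/ and viewed, at most 10 in all, crops included, and the job is handed in when it is done.

Besides the shell and the picture viewer there is one more tool, called after "Request:" as name(argument=value, ...) on one line, values as JSON. servo_tool: Moves the arm, as the interface text tells. Its arguments: {"type":"object","properties":{"offset":{"type":"array","items":{"type":"array","items":{"type":"number"}}},"rotation":{"type":"array","items":{"type":"array","items":{"type":"number"}}},"grip":{"type":"array","items":{"type":"number"}},"squeeze":{"type":"number"}},"required":["offset","rotation","grip"]}

```bash
mkdir -p pics
cat > h.py <<'E'
from bench import *
import numpy as np, cv2
def w(c,uv,z=None):
    K=np.array([[c['fx'],0,c['cx']],[0,c['fy'],c['cy']],[0,0,1]]);uv=np.atleast_2d(np.array(uv,float))
    n=cv2.undistortPoints(uv.reshape(-1,1,2),K,np.array(c['D'])).reshape(-1,2)
    T=np.array(c['cam_to_world']);r=np.c_[n,np.ones(len(n))]
    if z is None:
        d=np.array([c['z_map'][int(v),int(u)] for u,v in uv]);return (r*d[:,None])@T[:3,:3].T+T[:3,3]
    q=r@T[:3,:3].T;return T[:3,3]+q*((z-T[2,3])/q[:,2])[:,None]
def proj(c,P):
    K=np.array([[c['fx'],0,c['cx']],[0,c['fy'],c['cy']],[0,0,1]]);T=np.linalg.inv(np.array(c['cam_to_world']))
    return cv2.projectPoints(np.atleast_2d(P).astype(float),cv2.Rodrigues(T[:3,:3])[0],T[:3,3],K,np.array(c['D']))[0].reshape(-1,2)
def save(c,n,box=None,s=1):
    f=c['frame'][:,:,::-1]
    if box: f=f[box[1]:box[3],box[0]:box[2]]
    cv2.imwrite('pics/'+n+'.png',cv2.resize(f,None,fx=s,fy=s,interpolation=cv2.INTER_CUBIC))
E
python3 - <<'E'
from h import *
s=get_state();print({k:np.round(v,3) for k,v in s.items()})
cs={n:capture(n) for n in('scene','top')}
for n,c in cs.items():
    save(c,n+'0');print(n,np.round(c['cam_to_world'],2).tolist(),c['fx'])
    for t in('spark_hole','sample','paddle_top','flap','disc','hinge_rod','pin_tip'):
        for r in spot_in(n,t)[:2]:
            print(t,round(r['score'],2),np.round(r['position']),w(c,r['position']).round(0))
cv2.imwrite('pics/both.png',np.vstack([cs['scene']['frame'],cs['top']['frame']])[:,:,::-1][:, :])
E
```

```text
{'time': np.float64(0.0), 'joints': array([ 1.053,  0.092,  1.232, -0.   ,  1.82 , -0.057]), 'joint_vel': array([ 0.   , -0.   ,  0.001,  0.001,  0.001, -0.003]), 'joint_torque': array([-1.0000e-03, -4.4646e+01, -4.0645e+01,  7.0000e-02,  2.9000e-02,
       -0.0000e+00]), 'tool_pos': array([266.662, 537.157, 221.512]), 'eef_rot': array([-0.   ,  0.228,  0.974, -0.001]), 'wrist_force': array([0.691, 1.211, 0.626]), 'ft_torque': array([0.012, 0.029, 0.026]), 'finger_force': np.float64(0.0), 'opening': np.float64(0.997)}
scene [[-0.66, 0.58, -0.48, 972.42], [0.75, 0.52, -0.41, 143.65], [0.01, -0.63, -0.78, 758.59], [0.0, 0.0, 0.0, 1.0]] 420.18647382058043
spark_hole 0.69 [483. 327.] [[562. 177.  67.]]
sample 0.7 [401. 264.] [[579.   3. 114.]]
paddle_top 0.67 [427. 288.] [[593.  65. 121.]]
flap 0.84 [428. 290.] [[595.  69. 120.]]
disc 0.8 [332. 297.] [[707. -52. 105.]]
disc 0.63 [244. 221.] [[ 669. -326.   40.]]
hinge_rod 0.68 [484. 327.] [[563. 179.  70.]]
hinge_rod 0.21 [402. 264.] [[577.   4. 113.]]
pin_tip 0.73 [426. 285.] [[592.  62. 124.]]
top [[-0.01, -0.99, 0.14, 494.77], [-1.0, 0.01, -0.03, -180.58], [0.03, -0.14, -0.99, 796.73], [0.0, 0.0, 0.0, 1.0]] 384.92124801448716
spark_hole 0.72 [ 80. 184.] [[633. 248.  94.]]
spark_hole 0.56 [381. 174.] [[ 661. -332.   39.]]
sample 0.61 [205. 217.] [[568.  -0. 114.]]
paddle_top 0.18 [380. 175.] [[ 659. -331.   38.]]
flap 0.68 [171. 201.] [[596.  60. 122.]]
disc 0.87 [239. 146.] [[701. -56. 107.]]
disc 0.56 [206. 214.] [[572.  -2. 114.]]
hinge_rod 0.89 [ 82. 185.] [[632. 246.  92.]]
pin_tip 0.59 [173. 200.] [[597.  56. 124.]]
```

View pics/scene0.png

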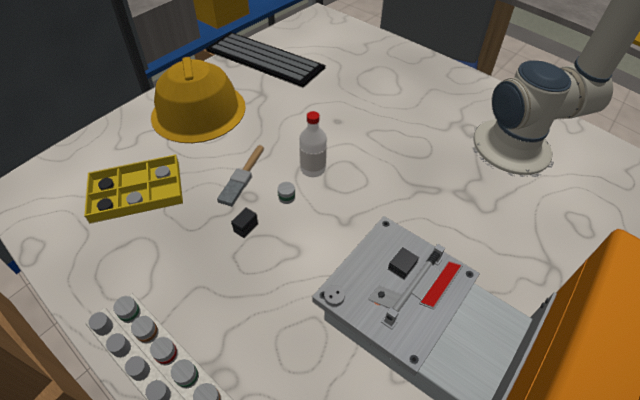

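View pics/top0.png

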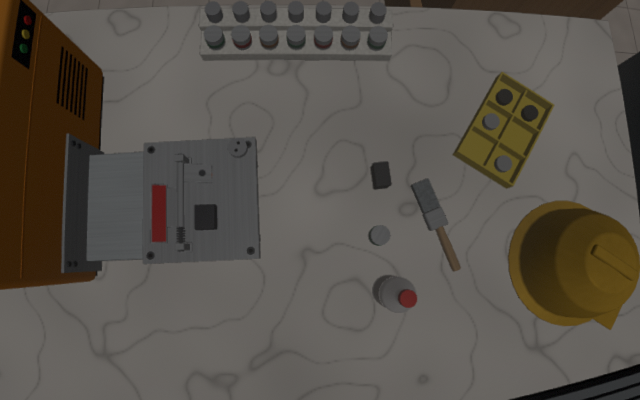

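The scene view shows the sample at (403,263) and the red paddle at (440,285). The top view shows the sample at (205,217), the paddle at (159,213), the flap at (200,173) and the disc at (238,147).

```bash
cat >> h.py <<'E'
def cloud(c,box):
    u,v=np.meshgrid(np.arange(box[0],box[2]),np.arange(box[1],box[3]));uv=np.c_[u.ravel(),v.ravel()]
    P=w(c,uv);rgb=c['frame'][uv[:,1],uv[:,0]].astype(int);ok=c['z_map'][uv[:,1],uv[:,0]]>0
    return P[ok],rgb[ok]
E
python3 - <<'E'
from h import *
for n,box in(('top',(125,120,275,280)),('scene',(300,200,490,385))):
    c=capture(n);P,rgb=cloud(c,box)
    m=(P[:,2]>86)&(P[:,2]<94);Q=P[m]
    print(n,'plate z',np.median(Q[:,2]),'rect',cv2.minAreaRect(Q[:,:2].astype(np.float32)),cv2.boxPoints(cv2.minAreaRect(Q[:,:2].astype(np.float32))).round(1).tolist())
    red=(rgb[:,0]>120)&(rgb[:,1]<60)&(P[:,2]>100);R=P[red]
    print('red',len(R),R.mean(0).round(1),cv2.minAreaRect(R[:,:2].astype(np.float32)))
    for r in regions_of(n,'sample')[:2]:
        mk=r['mask'];v,u=np.nonzero(mk);S=w(c,np.c_[u,v]);print('sample',r['score'],len(S),np.percentile(S[:,2],[5,50,95]).round(1))
        S=S[abs(S[:,2]-114)<4];
        if len(S)>5: print(S.mean(0).round(1),cv2.minAreaRect(S[:,:2].astype(np.float32)))
    save(c,n+'1',box,4)
E
```

```text
top plate z 89.78064943980291 rect ((604.4553833007812, 18.878501892089844), (231.38949584960938, 216.9539794921875), 2.635835886001587) [[483.8999938964844, 121.9000015258789], [493.8999938964844, -94.80000305175781], [725.0, -84.19999694824219], [715.0, 132.60000610351562]]
red 0 [nan nan nan] ((0.0, 0.0), (0.0, 0.0), 0.0)
sample 0.74 573 [ 97.5 113.5 115.6]
[568.7   1.3 113.6] ((568.9107666015625, 1.2187309265136719), (44.6390380859375, 34.640132904052734), 1.251090407371521)
scene plate z 90.58849003512506 rect ((604.2918701171875, 18.329803466796875), (232.3631134033203, 216.15875244140625), 2.754516839981079) [[483.1000061035156, 120.69999694824219], [493.3999938964844, -95.19999694824219], [725.5, -84.0], [715.0999755859375, 131.89999389648438]]
red 594 [576.8  79.6 128.5] ((574.5528564453125, 79.53831481933594), (100.93864440917969, 20.817554473876953), 2.6234803199768066)
sample 0.62 569 [ 97.  113.8 116.2]
[570.6   3.4 114.3] ((569.2459106445312, 2.848390579223633), (45.31204605102539, 36.37519073486328), 2.402362585067749)
sample 0.38 38593 [ 66.6  92.4 321.1]
[619.8 109.7 113.8] ((585.6381225585938, 115.5155029296875), (199.2950439453125, 260.6657409667969), 2.3233911991119385)<stdin>:7: RuntimeWarning: Mean of empty slice.
  ret = um.true_divide(
```

Request:
servo_tool(offset=[[0.5,-5.5,1],[1,-11,1],[1.6,-17,1],[2.2,-23,1],[2.8,-29,1],[3.3,-34,1],[8,-37,1],[13,-40.5,1]], rotation=[[0,0,4],[0,0,8],[0,0,12],[0,0,16],[0,0,20],[0,0,24],[0,0,29],[0,0,29]], grip=[0.67,0.67,0.67,0.67,0.67,0.67,0.67,0.67])

```text
time: 2.0
tool_pos: [397.7, 131.2, 233.7]
eef_rot: [0.002, -0.023, 1.0, 0.001]
wrist_force: [1.1, 1.1, 0.4]
opening: 0.673
finger_force: 0.0
```

```bash
python3 -c "
from h import *
s=get_state();q=s['eef_rot'];print(s['time'],s['tool_pos'],q,s['opening'],np.degrees(2*np.arctan2(q[2],q[1]))-90)"
```

```text
2.0 [397.74415807 131.2266598  233.68685665] [ 1.56955353e-03 -2.33964519e-02  9.99724884e-01  5.46970124e-04] 0.673224148922118 92.6812842657205
```

Request:
servo_tool(offset=[[5,-3.6,0],[10,-7,0],[13.5,-9.6,-2],[13.5,-9.6,-6],[13.5,-9.6,-6]], rotation=[[2,0.1,0],[5,0.2,0],[5,0.2,0],[5,0.2,0],[5,0.2,0]], grip=[0.67,0.67,0.67,0.67,0.67])

```text
time: 2.62
tool_pos: [530.2, 36.0, 168.7]
eef_rot: [-0.005, -0.022, 0.999, 0.044]
wrist_force: [0.1, 0.1, 0.2]
opening: 0.673
finger_force: 0.0
```

```bash
cat >> h.py <<'E'
H=np.array([649.9,8.2,90.]);a=np.radians(2.69);RM=np.array([[np.cos(a),-np.sin(a),0],[np.sin(a),np.cos(a),0],[0,0,1]])
M=lambda p:(np.atleast_2d(p)-H)@RM
E
python3 - <<'E'
from h import *
s=get_state();print(s['time'],s['tool_pos'],M(s['tool_pos']),s['eef_rot'])
c=capture('scene');save(c,'s2',(330,180,530,330),4)
E
```

```text
2.625 [530.2094995   36.04780285 168.7354646 ] [[-118.25165514   33.43444467   78.7354646 ]] [-0.00452883 -0.02200217  0.99878237  0.04392224]
```

View pics/s2.png

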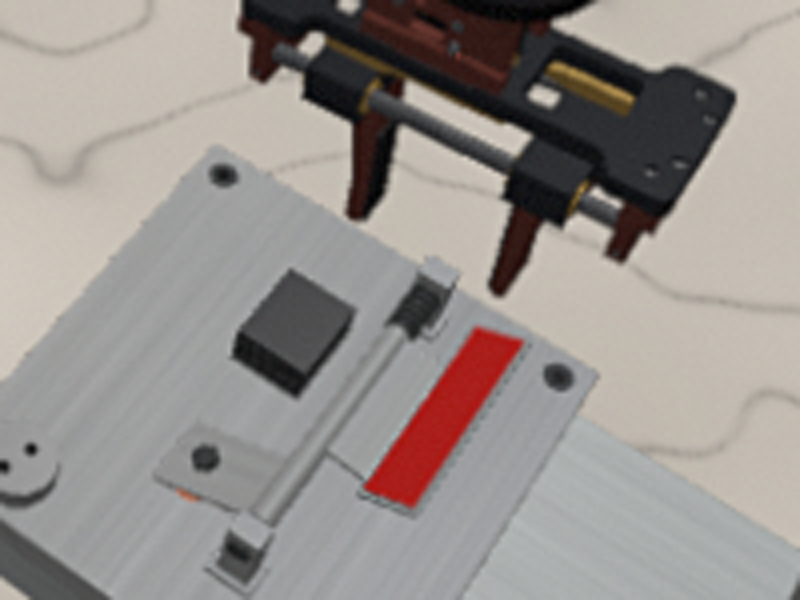

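The gripper hovers behind the plate with its fingertips at crop (360,215) and (497,292). The sample is at (293,330) and the near end of the paddle at (497,333). The tips taper, so I'll measure them.

Run:
```python
from h import *
c=capture('scene');P,rgb=cloud(c,(400,190,480,265))
m=M(P);T=np.array([-118.25,33.43,78.7])
d=m-T
for lo,hi in((-8,2),(2,12),(12,22)):
  for sg in(-1,1):
    k=(sg*d[:,1]>15)&(sg*d[:,1]<70)&(abs(d[:,0])<20)
    zz=d[:,2]-d[:,1]*np.tan(np.radians(5)); k&=(zz>lo)&(zz<hi)
    if k.sum(): print(lo,sg,k.sum(),'x',np.percentile(d[k,0],[5,50,95]).round(1),'y',np.percentile(d[k,1],[5,50,95]).round(1))
```

```text
2 -1 27 x [-8.   9.5 13. ] y [-36.  -29.4 -28.3]
2 1 22 x [-5.9 12.7 13.5] y [30.6 36.1 38.1]
12 -1 39 x [-4.9 11.1 13.2] y [-37.9 -31.1 -29.2]
12 1 29 x [-3.8 12.3 14.2] y [30.  35.2 37.5]
```

Request:
servo_tool(offset=[[0.1,0,-1.5],[0.1,0,-3.5],[0.1,0,-3.5],[0.1,0,-3.5]], rotation=[[0,0,0],[0,0,0],[0,0,0],[0,0,0]], grip=[0.74,0.74,0.74,0.74])

```text
time: 3.22
tool_pos: [532.7, 36.6, 137.7]
eef_rot: [-0.001, -0.023, 0.999, 0.044]
wrist_force: [-0.1, 0.4, -0.5]
opening: 0.741
finger_force: 0.0
```

Run:
```python
from h import *
s=get_state();print(s['time'],s['tool_pos'],M(s['tool_pos']),s['opening'],s['wrist_force'])
```

```text
3.225 [532.68419515  36.56126082 137.67847758] [[-115.75558874   33.83119417   47.67847758]] 0.7406723370300166 [-0.13972705  0.43278018 -0.50044243]
```

Request:
servo_tool(offset=[[-0.15,0,-0.6],[-0.15,0,-1.4],[-0.15,0,-2.2],[-0.15,0,-3.0],[-0.15,0,-3.5],[-0.15,0,-3.9],[-0.15,0,-3.9]], rotation=[[0,0,0],[0,0,0],[0,0,0],[0,0,0],[0,0,0],[0,0,0],[0,0,0]], grip=[0.74,0.74,0.74,0.74,0.74,0.74,0.74])

```text
time: 4.1
tool_pos: [532.2, 35.4, 100.4]
eef_rot: [0.001, -0.022, 0.999, 0.043]
wrist_force: [-1.4, -3.8, 9.8]
opening: 0.737
finger_force: 4.3
```

Run:
```python
from h import *
s=get_state();print(s['time'],s['tool_pos'],M(s['tool_pos']),s['opening'],s['wrist_force'],s['ft_torque'])
c=capture('scene');save(c,'s3',(330,180,530,330),4)
```

```text
4.1 [532.23445361  35.37241484 100.3998884 ] [[-116.26062975   32.66476552   10.3998884 ]] 0.7374900262937033 [-1.41067294 -3.75893628  9.77623718] [-0.22684566  0.25942778  0.06907098]
```

View pics/s3.png

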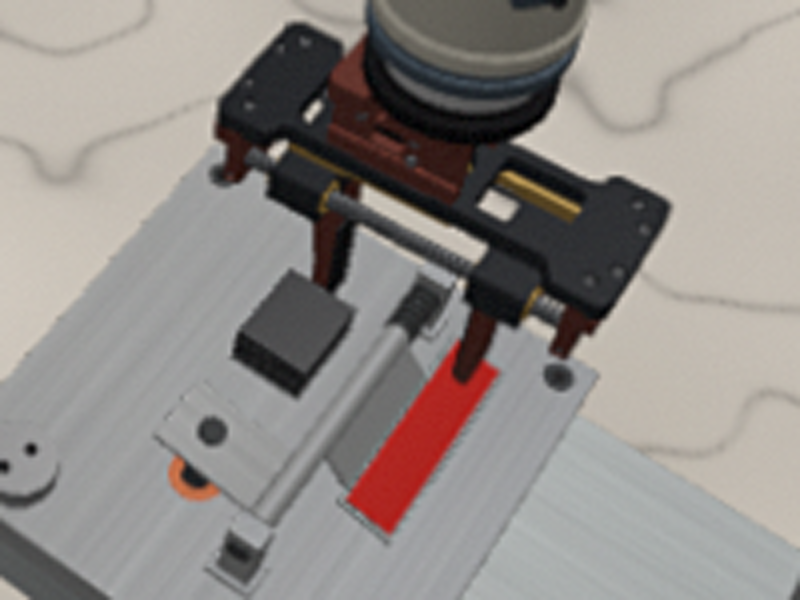

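The flap is open: the copper ring is visible at (190,475), one finger is on the paddle at (467,375), and the other is behind the sample at (328,285).

```bash
cat >> h.py <<'E'
def flap(c):
    P,_=cloud(c,(350,230,430,330));m=M(P);k=(abs(m[:,0])<14)&(m[:,1]>-16)&(m[:,1]<26)&(m[:,2]>25)
    if k.sum()<20: return k.sum()
    p=np.polyfit(m[k,1],m[k,2],1);return k.sum(),-np.arctan(p[0]),np.polyval(p,-18)
def samp(n,c):
    out=[]
    box=(340,220,440,310) if n=='scene' else (175,140,235,245)
    P,rgb=cloud(c,box);m=M(P)
    k=(abs(m[:,2]-24)<4)&(rgb.max(1)<95)&(abs(m[:,1])<28)&(m[:,0]>-115)&(m[:,0]<30)
    r=cv2.minAreaRect(m[k,:2].astype(np.float32));return k.sum(),np.round(r[0],1),np.round(r[1],1),round(r[2],1)
def look():
    s=get_state();print(s['time'],M(s['tool_pos']).round(1),s['opening'].round(3),s['wrist_force'].round(1))
    for n in('scene','top'):
        c=capture(n);print(n,samp(n,c),flap(c) if n=='scene' else '')
    return c
E
python3 -c "
from h import *
look()"
```

```text
Traceback (most recent call last):
  File "h.py", line 34, in look
    s=get_state();print(s['time'],M(s['tool_pos']).round(1),s['opening'].round(3),s['wrist_force'].round(1))
                                                            ^^^^^^^^^^^^^^^^^^
AttributeError: 'float' object has no attribute 'round'
```

```bash
sed -i "s/s\['opening'\].round(3)/round(s['opening'],3)/" h.py
python3 -c "
from h import *
look()"
```

```text
4.15 [[-116.2   32.7   10.6]] 0.739 [-1.  -4.2  9. ]
scene (np.int64(450), array([-85.1,  -1.6]), array([36.5, 54.6]), 89.0) (np.int64(381), np.float64(0.20816790808100002), np.float64(45.83083519991513))
top (np.int64(122), array([-64.7,  -3.3]), array([34. , 11.2]), 88.9)
```

Request:
servo_tool(offset=[[0,0,-0.15],[0.5,0.02,-0.15],[1.0,0.05,-0.15],[1.5,0.07,-0.15],[2.0,0.09,-0.15],[2.5,0.12,-0.15],[3.0,0.14,-0.15],[3.5,0.16,-0.15]], rotation=[[0,0,0],[0,0,0],[0,0,0],[0,0,0],[0,0,0],[0,0,0],[0,0,0],[0,0,0]], grip=[0.74,0.74,0.74,0.74,0.74,0.74,0.74,0.74])

```text
time: 5.25
tool_pos: [565.2, 38.7, 97.9]
eef_rot: [-0.002, -0.023, 0.999, 0.044]
wrist_force: [-6.9, 2.3, 7.6]
opening: 0.744
finger_force: 4.8
```

```bash
python3 -c "
from h import *
look()
c=capture('scene');save(c,'s4',(330,180,530,330),4)"
```

```text
5.25 [[-83.2  34.5   7.9]] 0.744 [-6.9  2.3  7.6]
scene (np.int64(454), array([-58. ,  -0.3]), array([62.5, 36.3]), 1.7) (np.int64(394), np.float64(0.2821765199951989), np.float64(49.9294255945065))
top (np.int64(67), array([-29.4,   0.3]), array([10.1, 36. ]), 11.4)
```

View pics/s4.png

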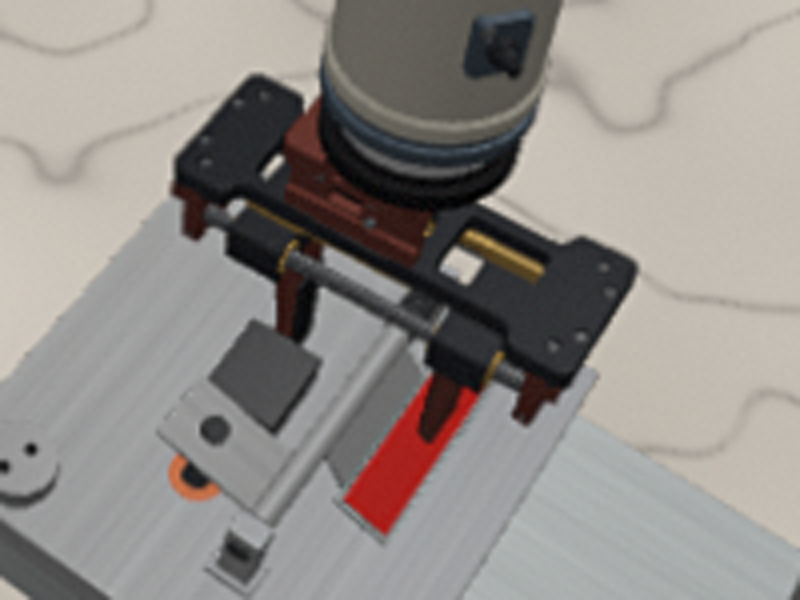

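The flap is well open (about 0.70). The sample's rear corners are at crop (258,320) and (322,363), and its front is just entering under the flap.

```bash
cat > y.py <<'E'
from h import *
def fit(c,n):
    x0=M(get_state()['tool_pos'])[0,0]
    box=(340,220,440,310) if n=='scene' else (175,130,235,245)
    P,rgb=cloud(c,box);m=M(P)
    k=(abs(m[:,2]-24)<3)&(rgb.max(1)<105)&(np.ptp(rgb,1)<14)&(abs(m[:,1])<28)&(m[:,0]>x0+9)&(m[:,0]<35)
    q=m[k];b=q[:,0].min()
    # side edges vs x, rear edge vs y
    xs=np.arange(np.percentile(q[:,0],3),np.percentile(q[:,0],97)-3,3)
    L=np.array([[x+1.5,np.percentile(q[(q[:,0]>=x)&(q[:,0]<x+3),1],3),np.percentile(q[(q[:,0]>=x)&(q[:,0]<x+3),1],97)] for x in xs])
    ys=np.arange(-15,13,3);R=np.array([[y+1.5,q[(q[:,1]>=y)&(q[:,1]<y+3),0].min()] for y in ys if ((q[:,1]>=y)&(q[:,1]<y+3)).sum()>2])
    print(n,len(q),'x',np.percentile(q[:,0],[1,99]).round(1));print(L.round(1).tolist());print(R.round(1).tolist())
for n in('scene','top'): fit(capture(n),n)
E
python3 y.py
```

```text
scene 436 x [-70.8 -26.9]
[[-67.6, -17.0, 15.9], [-64.6, -16.3, 16.9], [-61.6, -17.2, 15.4], [-58.6, -16.5, 16.7], [-55.6, -17.1, 17.0], [-52.6, -16.8, 16.9], [-49.6, -15.8, 17.2], [-46.6, -17.7, 16.2], [-43.6, -17.0, 17.1], [-40.6, -16.6, 16.4], [-37.6, -15.7, 17.5], [-34.6, -15.8, 18.0], [-31.6, -16.3, 17.8]]
[[-13.5, -70.1], [-10.5, -69.0], [-7.5, -70.4], [-4.5, -70.6], [-1.5, -70.9], [1.5, -73.2], [4.5, -70.1], [7.5, -68.5], [10.5, -70.2], [13.5, -71.0]]
top 67 x [-36.9 -25.8]
[[-32.7, -10.2, 17.0], [-29.7, -14.4, 16.6]]
[[-13.5, -30.9], [-10.5, -32.5], [-7.5, -32.3], [-4.5, -31.8], [-1.5, -31.5], [1.5, -31.7], [4.5, -31.7], [7.5, -31.5], [10.5, -31.3], [13.5, -31.1]]
```

Request:
servo_tool(offset=[[-0.3,0,0],[-0.3,0.2,0],[0.2,0.21,0],[0.7,0.23,0],[1.2,0.26,0],[1.7,0.28,0],[2.2,0.3,0],[2.7,0.33,0]], rotation=[[0,0,0],[0,0,0],[0,0,0],[0,0,0],[0,0,0],[0,0,0],[0,0,0],[0,0,0]], grip=[0.74,0.74,0.74,0.74,0.74,0.74,0.74,0.74])

```text
time: 6.5
tool_pos: [592.2, 42.0, 97.9]
eef_rot: [-0.002, -0.023, 0.999, 0.044]
wrist_force: [-7.5, 1.0, 7.2]
opening: 0.741
finger_force: 4.6
```

```bash
python3 y.py; python3 -c "
from h import *
look()"
```

```text
scene 167 x [-44.8 -25.9]
[[-42.2, -16.9, 15.9], [-39.2, -15.0, 17.3], [-36.2, -17.1, 17.0], [-33.2, -16.4, 17.2], [-30.2, -13.3, 16.9]]
[[-13.5, -42.2], [-10.5, -41.8], [-7.5, -43.9], [-4.5, -44.6], [-1.5, -43.7], [1.5, -45.6], [4.5, -44.2], [7.5, -43.1], [10.5, -42.4], [13.5, -42.4]]
6.6 [[-55.4  36.4   7.8]] 0.737 [-5.1  0.3  6.5]
scene (np.int64(170), array([-44.8,   2.4]), array([35.6, 35.5]), 81.5) (np.int64(385), np.float64(0.27545523169419905), np.float64(49.44543294681198))
top (np.int64(0), array([0., 0.]), array([0., 0.]), 0.0) Traceback (most recent call last):
  File "y.py", line 13, in <module>
    for n in('scene','top'): fit(capture(n),n)
                             ~~~^^^^^^^^^^^^^^
  File "y.py", line 7, in fit
    q=m[k];b=q[:,0].min()
             ~~~~~~~~~~^^
    return umr_minimum(a, axis, None, out, keepdims, initial, where)
ValueError: zero-size array to reduction operation minimum which has no identity
```

Request:
servo_tool(offset=[[0.5,0.02,0],[1.0,0.05,0],[1.5,0.07,0],[1.9,0.09,0],[2.05,0.1,0],[2.05,0.1,0]], rotation=[[0,0,0],[0,0,0],[0,0,0],[0,0,0],[0,0,0],[0,0,0]], grip=[0.74,0.74,0.74,0.74,0.74,0.74])

```text
time: 7.45
tool_pos: [612.9, 43.0, 97.7]
eef_rot: [-0.002, -0.023, 0.999, 0.044]
wrist_force: [-6.1, 1.5, 7.6]
opening: 0.745
finger_force: 4.1
```

Run:
```python
from h import *
s=get_state();print(s['time'],M(s['tool_pos']),s['wrist_force'])
c=capture('scene');print(flap(c));save(c,'s5',(345,220,465,310),6)
P,rgb=cloud(c,(350,230,440,320));m=M(P)
k=(rgb.max(1)<95)&(np.ptp(rgb,1)<14)&(m[:,2]>3)&(m[:,2]<28)&(abs(m[:,0])<40)&(abs(m[:,1])<25)
print(k.sum(),np.c_[m[k],rgb[k]].round(0)[::max(1,k.sum()//25)].tolist())
```

```text
7.45 [[-35.32733963  36.51998349   7.73652316]] [-6.08557013  1.5309005   7.57261377]
(np.int64(1324), np.float64(-0.7525291436580847), np.float64(98.3837872782118))
267 [[-39.0, 3.0, 26.0, 15.0, 15.0, 16.0], [-37.0, 4.0, 15.0, 15.0, 14.0, 14.0], [13.0, -17.0, 25.0, 80.0, 79.0, 80.0], [11.0, -10.0, 26.0, 75.0, 74.0, 76.0], [9.0, -5.0, 26.0, 76.0, 75.0, 76.0], [11.0, -4.0, 26.0, 74.0, 73.0, 74.0], [13.0, -6.0, 24.0, 74.0, 75.0, 76.0], [18.0, -9.0, 23.0, 77.0, 78.0, 79.0], [22.0, -14.0, 20.0, 25.0, 26.0, 28.0], [13.0, 0.0, 24.0, 76.0, 77.0, 78.0], [21.0, -7.0, 23.0, 31.0, 31.0, 32.0], [10.0, 8.0, 24.0, 86.0, 87.0, 87.0], [20.0, -2.0, 24.0, 64.0, 64.0, 66.0], [21.0, -15.0, 6.0, 51.0, 50.0, 50.0], [19.0, 2.0, 24.0, 67.0, 67.0, 69.0], [21.0, -11.0, 7.0, 37.0, 38.0, 38.0], [19.0, 6.0, 25.0, 77.0, 77.0, 78.0], [20.0, -7.0, 6.0, 23.0, 22.0, 23.0], [18.0, 9.0, 24.0, 82.0, 81.0, 83.0], [20.0, -4.0, 7.0, 22.0, 22.0, 23.0], [17.0, 13.0, 24.0, 81.0, 80.0, 82.0], [20.0, 4.0, 13.0, 29.0, 30.0, 29.0], [11.0, 18.0, 16.0, 31.0, 29.0, 30.0], [21.0, 17.0, 27.0, 58.0, 58.0, 60.0], [20.0, 13.0, 16.0, 28.0, 28.0, 29.0], [20.0, 16.0, 17.0, 30.0, 30.0, 30.0], [20.0, 13.0, 6.0, 30.0, 31.0, 32.0]]
```

View pics/s5.png

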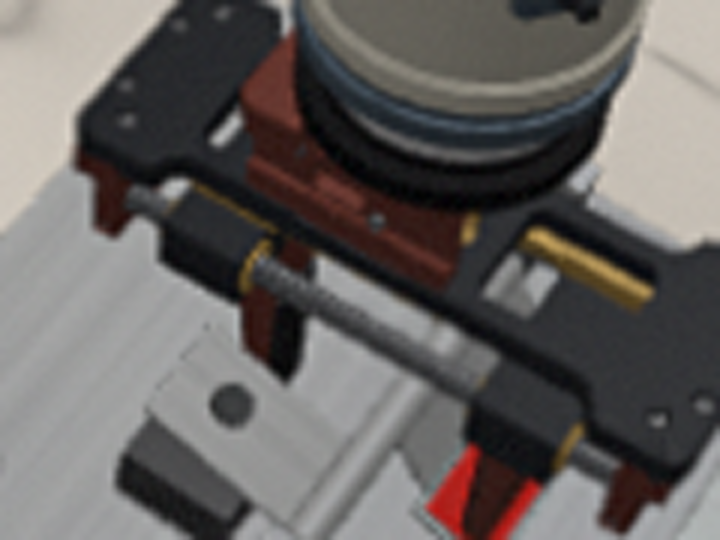

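The sample's front sticks out from under the open flap, with its front face about 1 mm short of where it should be. I'll give it a last nudge.

Request:
servo_tool(offset=[[0.06,0,0],[0.12,0,0],[0.12,0,0]], rotation=[[0,0,0],[0,0,0],[0,0,0]], grip=[0.74,0.74,0.74])

```text
time: 7.88
tool_pos: [613.8, 43.0, 97.7]
eef_rot: [-0.002, -0.023, 0.999, 0.044]
wrist_force: [-6.9, 1.4, 7.4]
opening: 0.74
finger_force: 4.3
```

```bash
cat > f.py <<'E'
from h import *
s=get_state();print(s['time'],M(s['tool_pos']),s['wrist_force'])
for n,b in(('scene',(350,230,440,330)),('top',(170,140,235,215))):
    c=capture(n);P,rgb=cloud(c,b);m=M(P)
    k=(rgb.max(1)<95)&(np.ptp(rgb,1)<14)&(abs(m[:,1])<25)&(m[:,0]>5)&(m[:,0]<40)
    f=k&(m[:,2]>5)&(m[:,2]<20)&(abs(m[:,1])<14)&(m[:,0]>16)
    t=k&(abs(m[:,2]-24)<3)&(m[:,0]>12)
    print(n,f.sum(),t.sum())
    if f.sum()>5: print('front face',np.median(m[f,0]),'slope',np.polyfit(m[f,1],m[f,0],1))
    if t.sum()>5: print('top x max',np.percentile(m[t,0],[90,98]),'y',np.percentile(m[t,1],[2,98]))
E
python3 f.py
```

```text
7.875 [[-34.39685388  36.49110112   7.71185842]] [-6.88413362  1.40740693  7.4484707 ]
scene 60 131
front face 21.622819166312905 slope [-0.03870987 21.63267054]
top x max [21.64460482 22.82389534] y [-16.57805078  17.87496329]
top 0 0
```

Request:
servo_tool(offset=[[-0.4,-0.02,0],[-1.0,-0.05,0],[-1.5,-0.07,0],[-1.5,-0.07,0.4],[-1.5,-0.07,0.8],[-1.5,-0.07,1.2],[-1.5,-0.07,1.6],[-1.5,-0.07,2.2]], rotation=[[0,0,0],[0,0,0],[0,0,0],[0,0,0],[0,0,0],[0,0,0],[0,0,0],[0,0,0]], grip=[0.74,0.74,0.74,0.74,0.74,0.74,0.74,0.74])

```text
time: 8.98
tool_pos: [599.5, 41.1, 118.4]
eef_rot: [-0.002, -0.022, 0.999, 0.043]
wrist_force: [0.6, -0.3, 0.5]
opening: 0.741
finger_force: 0.0
```

Request:
servo_tool(offset=[[0,0,2],[0,0,5],[0,0,9],[-5,0,10],[-11,0,10],[-17,0,10],[-20,0,10],[-20,0,10]], rotation=[[0,0,0],[0,0,0],[0,0,0],[0,0,0],[0,0,0],[0,0,0],[0,0,0],[0,0,0]], grip=[0.74,0.74,0.74,0.74,0.74,0.74,0.74,0.74])

```text
time: 9.98
tool_pos: [399.3, 41.6, 221.4]
eef_rot: [0.001, -0.023, 0.999, 0.043]
wrist_force: [0.1, -0.1, 0.1]
opening: 0.74
finger_force: 0.0
```

```bash
python3 f.py
python3 - <<'E'
from h import *
c=capture('scene');print(flap(c));save(c,'s6',(330,210,490,330),5)
for n,b in(('scene',(350,220,430,330)),('top',(170,140,235,235))):
    c=capture(n);P,rgb=cloud(c,b);m=M(P)
    k=(rgb.max(1)<100)&(np.ptp(rgb,1)<14)&(abs(m[:,1])<25)&(abs(m[:,0])<35)&(abs(m[:,2]-24)<3)&(abs(m[:,0])>18)
    q=m[k];print(n,k.sum(),[(np.percentile(q[g,0],[2,98]).round(1),np.percentile(q[g,1],[2,98]).round(1)) for g in(q[:,0]<0,q[:,0]>0) if g.sum()>4])
E
```

```text
9.975 [[-248.73166605   45.09268026  131.40097295]] [ 0.1492664  -0.07583549  0.1433435 ]
scene 63 107
front face 21.457636183143126 slope [-0.04880625 21.58718054]
top x max [21.97461037 22.80467759] y [-16.651812    17.66658896]
top 0 29
top x max [20.62295784 21.05789749] y [-17.48298615  15.27402048]
(np.int64(372), np.float64(-0.0014918958558179554), np.float64(33.31146557701053))
scene 62 [(array([18.2, 22.7]), array([-16.4,  17.5]))]
top 69 [(array([-21.8, -18.1]), array([-16.6,  16.8])), (array([18.2, 21.5]), array([-17.3,  15.6]))]
```

View pics/s6.png

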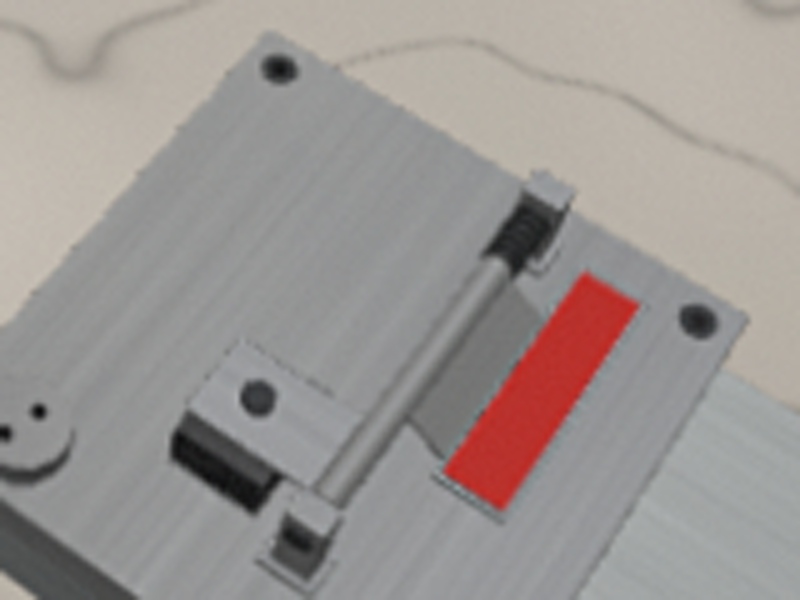

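The flap is level (slope about 0, so the pin is on the sample). The sample is centred under it to within about 0.5 mm, with its front at crop (225,470). The disc is undisturbed and the arm is clear.

```bash
python3 -c "
from bench import *
print(close_job())"
```

```text
the job is handed in; nothing more can be done
None
```

The sample was pushed to within about 0.5 mm of centre over the spark hole, the flap closed level with its pin on the sample, the arm was drawn clear, and the job was handed in at about 10 s; no verdict was returned.

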